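Fit the mist head to the quick coupler

ROBOT

A 7-joint arm with a two-finger parallel gripper is mounted at the origin on a cart in front of the work surface, level with it; the furniture and walls round the work are solid. World frame = base frame: x ahead of the robot, y to its left, z up, the work surface at z = 0. Lengths are in m, angles in rad, forces in N, time in s.
With the tool pointing down it reaches from about 0.4 to 0.85 m from the base axis. Payload 10.4 kg.
Tool frame: the origin (TCP) lies on the mounting face of the last link; the fingertips stand 173 mm ahead of it and the grasp point (between the pads) lies 155 mm ahead of it (manip.tip_extent is the distance from the TCP to the fingertips, in m); z points along the fingers, y is the line along which they close (so a half turn about z gives the same grasp; the last joint's range is limited). The gripper opens to 85 mm and grips with 20 to 120 N. Pads are 22 mm wide; open, the fingers measure 114 mm over their backs; the gripper's body (76 mm by 85 mm) begins 54 mm behind the grasp point. The pads swing forward as they close: fully open they stand 13 mm farther back than shut.
Start: joints at [-0.023, 0.332, -0.065, 1.46, 0.022, 1.35, -0.088], TCP at [0.625, 0, 0.405] pointing down, gripper open.
Joint ranges: [-2.6, 2.6], [-0.5, 2.12], [-1.47, 1.34], [0.16, 2.42], [-1.27, 4.41], [0.06, 2.06], [-2.6, 2.6]. Speed limits (rad/s): [2.22, 2.22, 2.79, 2.79, 3.14, 3.14, 3.14].

INTERFACE

Orientations are given as a unit quaternion [x, y, z, w].
In Python, from workcell import manip gives the robot as it stands.
- The arm moves only by the tool move_arm, never from a script. Its argument "plan" is one flat list of numbers, 7 for each row, row after row: the turn, a rotation vector about the tool's x, y, z in rad, then the shift along the tool's x, y, z in m, then the finger opening in m, from 0 to 0.0854. In form: [ax, ay, az, dx, dy, dz, gripper, ax, ay, az, dx, dy, dz, gripper, ...]. A call has 1 to 12 rows; each row is the pose to reach, as a shift and turn from the pose commanded when the call began, along the tool's axes at that moment; what a row does not reach only later rows make up. A row lasts 1/8 s, in which the tool goes at most 62.5 mm and 10.7 degrees, less where a joint would pass 70% of its speed; a pose out of reach is approached as far as the arm can. A call with a gripper value outside its range is refused whole. The fingers move at their own pace and stop on an object; "squeeze" is the grip in N (left out, the last holds). Time passes only in rows, so rows that repeat a pose let the fingers close. It gives the time, the measured TCP pose, the force, the opening and the grip force at its end, in the units of the state.
- manip.get_obs(): the state, without advancing time (a new reading comes with each control period).
- manip.camera(name): name is "scene" or "side" or "wrist"; returns a dict with "color" (384x512x3 uint8, red, green, blue), "fx", "fy", "cx", "cy" (pixels), "cam_to_world" (4x4, takes a point from camera to world coordinates); the wrist camera has in their place "mount" (4x4, takes a point from camera to tool coordinates, whose origin is the TCP and whose axes are the flange's). Camera axes: x right, y down, z forward; pixel columns grow to the right and rows downward; lengths in m; the calibration is good to about 2 mm. The wrist camera is an equidistant fisheye: a pixel r from the principal point sees the ray r / f radians off the axis. A picture is of the moment at which its call begins: read the wrist's pose just before it. There is no depth.
- manip.hand_in(): hands the job in; it is judged then, once.
Trained networks look in a picture, given as the dict that the camera call returned (one of the last four; its "shot" number tells which), for a name from the list of things; names that differ only in an ending like _2 or _b are one class to them, and where a whole thing is asked for, a point or a joint stands for the part that bears it (a point fixed in the world has none). Each returns a list of dicts, best first, with "conf" (0 to 1); they miss things now and then, are a little off and sometimes report something else, mostly with a low value. They report only what shows in the picture. A call takes as long as a camera call. They do not tell look-alikes from the thing itself.
- manip.look_for(picture, label): "position" ([x, y, z] in m, in the coordinates of the camera as it stood for that picture, good to about 4 mm: the middle of the surface that is visible of it).
- manip.silhouettes(picture, label): "pixels" (384x512 bool, what is visible of it).
- manip.tip_of(picture, label): "position" ([x, y, z] in m, in the coordinates of the camera as it stood for that picture, good to about 4 mm: a listed point, or the origin of a listed thing).
The state is a dict: "clock": time; "joint_pos": joint angles; "joint_velocities": joint speeds; "tau": joint torques, N m; "position": TCP position; "ee_rot": TCP orientation; "ft_force": force on the tool from outside, world axes, zero at the start; "torque": the same for the moment, N m; "grip_width": opening from 0.0 (shut) to 1.0 (fully open); "grasp_force": force on a finger pad.
Only numpy, scipy, OpenCV 4.12 (cv2) and the standard library are available. Lean on these libraries where they do the work, as an engineer would, in place of code of your own. Each camera call takes 0.05 s, during which the arm holds its last target. There are 200 camera calls.

TASK

Draw the blue sleeve of the quick coupler on the standpipe back (down) until it stays back by itself and let go of it. Then take the green mist head from the wooden rack and push its plug straight down into the coupler's mouth, gently, until it is fully home and the sleeve springs forward (up) again to lock it; let go. Leave the orange jet head in the rack and the mug where they are.

Things in the scene. Friction and masses are not known exactly. Their poses are not given: they have to be found in the camera images.
- coupler: Standpipe fixed to the table: grey base plate 110x110x10 mm, brass boss to 36 mm, and on the base's centre an upright brass riser bearing a quick coupler: brass mouth tube (30 mm outside, bore 21 mm, open upward) with a blue sleeve round it. Origin: centre of the base's underside, z up along the axis. Base and riser do not move under less than 60 N.
- coupler_axis (a point): Point on the coupler's axis on the table (z = 0); the mouth is straight above it. The riser is clamped at a different height each time: the mouth's rim stands 127 to 157 mm above the table, and sleeve and stops go with it. No listed pose tells which: find it by touch or sight. With the sleeve forward no plug gets in; it stops 40 mm short.
- sleeve (a joint): How far the blue sleeve is drawn back, m: 0 forward (up), 0.012 down at its stop. 40 mm wide, its top 4 mm and its foot 44 mm below the rim when forward; the last 6 mm are a flange 48 mm wide. A 3 to 5 N spring pushes it up. Drawn down over 11 mm with no plug in, it is caught and stays at about 0.008 when let go. A plug pushed home trips it: it springs up to 0.
- mist_grip (a point): Green mist head, to be fitted; stands upright, plug down, its collar on the rack's top. Green cylinder 30 mm across (32 over ribs), 53 mm high, black top with four small brass nozzles; the point is its centre. Underside of its black collar (34 mm across, 5 mm thick): 31.5 mm below the point; top of the head: 36.5 mm above it. About 0.1 kg.
- mist_nose (a point): End of the mist head's brass plug, on its axis, 83.5 mm below mist_grip. The plug is 19 mm across, 52 mm long below the collar, nose chamfered 2.5 mm, grooved. Pushing it in takes 3 to 15 N over the last 42 mm until the click, then comes a hard stop. Home, the collar's underside is 0 to 3 mm above the rim. Collar and rim must not be pressed together with over 30 N.
- jet_grip (a point): The orange jet head, to be left in the rack: same plug, collar and cylinder but orange, with a pointed brass nozzle on top (78 mm high over the collar). The point is on its axis at the centre of the orange cylinder, half-way up, 31.5 mm above the collar's underside.
- rack: Fixed wooden rack block 70x180x66 mm with two round holes 23 mm wide and 59 mm deep on its long middle line, 90 mm apart (45 mm either side of the centre); one head stands in each, which in which varies. Origin: centre of its underside; its y axis runs along its 180 mm length, x across it, z up.
- mug_mid (a point): A white mug 83 mm wide (117 mm with its handle), 94 mm high, a bystander near the table's edge; the point is at its middle, half-way up.
Things that resemble listed ones, but are neither listed nor needed, are in the scene too. Leave any purple or turquoise look-alike of the part that bears mist_grip alone.

How it is judged:
On the way, in this order (a step that is already met when the one before it is completed fails the run):
1. the sleeve is drawn back and stays back, let go of, while the coupler is still empty (value of joint sleeve above 0.006 m and contact force between the fingers and coupler below 0.3 N and horizontal distance between mist_grip and coupler_axis above 0.05 m), for 0.2 s.
2. the mist head is home in the mouth and the sleeve has sprung forward (horizontal distance between mist_grip and coupler_axis below 0.006 m and angle between mist_grip's own z axis and vertical below 0.12 rad and height (world z) of mist_grip below 0.1945 m and value of joint sleeve below 0.002 m), for 0.2 s.
At the end, for the whole second after the job is handed in: The mist head stands in the coupler within 6 mm of its axis and 0.12 rad of upright, pushed home (its grip point lower than 194.5 mm above the table), the sleeve is forward to within 2 mm, the head is released and at rest, and the jet head still stands in its rack hole (all of step 2 and contact force between the fingers and mist_head below 0.2 N and linear speed of mist_head below 0.02 m/s and height (world z) of jet_grip between 0.09 and 0.106 m); the robot touches nothing.
It fails at once if the head's collar is pressed on the coupler's rim with more than 30 N (contact force between mist_head_c3 and coupler above 30 N).
It fails at once if the head is forced against the coupler with more than 60 N in all (contact force between mist_head and coupler above 60 N).
It fails at once if the jet head is disturbed (moved more than 15 mm) (distance of jet_grip from where it was at the start of the episode above 0.015 m).
It fails at once if the mug is moved more than 30 mm (distance of mug_mid from where it was at the start of the episode above 0.03 m).
It also fails if it takes over 64 s, if anything falls off the work surface, if the arm or the gripper's body presses on something with over 40 N, if the wrist force passes 120 N, or if a joint passes its speed limit or range.

## Working session

There is one attempt and no reset: what is moved stays moved. The work goes in short steps, Python scripts to look and compute and a tool call to move; the robot and the scene stay as the last step left them, time stands still between calls to the robot, and variables do not carry over. Pictures are saved under pics/ and viewed, at most 10 in all, crops included, and the job is handed in when it is done.

Besides the shell and the picture viewer there is one more tool, called after "Request:" as name(argument=value, ...), one argument or row to a line, values as JSON. move_arm: Moves the arm, as the interface text tells. Its arguments: {"type":"object","properties":{"plan":{"type":"array","items":{"type":"number"}},"squeeze":{"type":"number"}},"required":["plan"]}

```bash
mkdir -p pics; cat > h.py <<'E'
import numpy as np, cv2
from workcell import manip
from scipy.spatial.transform import Rotation as R
def tcp():
    o=manip.get_obs(); T=np.eye(4); T[:3,:3]=R.from_quat(o["ee_rot"]).as_matrix(); T[:3,3]=o["position"]; return T
def shot(name):
    T=tcp(); p=manip.camera(name)
    p["C"]=np.array(p["cam_to_world"]) if "cam_to_world" in p else T@np.array(p["mount"])
    return p
def w(p,x): return (p["C"]@np.append(x,1))[:3]
def px(p,X):
    c=(np.linalg.inv(p["C"])@np.append(X,1))[:3]
    return [round(p["cx"]+p["fx"]*c[0]/c[2]),round(p["cy"]+p["fy"]*c[1]/c[2])]
def save(p,f,crop=None,s=1):
    im=p["color"][:,:,::-1]
    if crop: im=im[crop[1]:crop[3],crop[0]:crop[2]]
    cv2.imwrite("pics/"+f,cv2.resize(im,None,fx=s,fy=s,interpolation=cv2.INTER_CUBIC))
E
python3 - <<'E'
from h import *
ps=[]
for n in("scene","side"):
    p=shot(n); ps.append(p)
    for l in("coupler","coupler_axis","sleeve","mist_grip","mist_nose","jet_grip","rack","mug_mid"):
        for d in manip.tip_of(p,l)[:3]: print(n,l,round(d["conf"],2),w(p,d["position"]).round(4), px(p,w(p,d["position"])) )
    print(p["C"].round(2).tolist())
cv2.imwrite("pics/a.png",cv2.resize(np.vstack([q["color"] for q in ps])[:,:,::-1],None,fx=.78,fy=.78))
o=manip.get_obs();print(o)
E
```

```text
scene coupler 0.64 [ 5.412e-01 -1.260e-01  4.000e-04] [274, 191]
scene coupler_axis 0.95 [ 5.416e-01 -1.280e-01 -3.000e-04] [274, 191]Traceback (most recent call last):
  File "<stdin>", line 6, in <module>
ValueError: it knows: coupler, coupler_axis, jet_grip, mist_grip, mist_nose, mug_mid, rack
```

```bash
python3 - <<'E'
from h import *
ps=[]
for n in("scene","side"):
    p=shot(n); ps.append(p)
    for l in("coupler","coupler_axis","mist_grip","mist_nose","jet_grip","rack","mug_mid"):
        for d in manip.tip_of(p,l)[:3]: print(n,l,round(d["conf"],2),w(p,d["position"]).round(4), px(p,w(p,d["position"])) )
    print(p["C"].round(2).tolist())
cv2.imwrite("pics/a.png",cv2.resize(np.vstack([q["color"] for q in ps])[:,:,::-1],None,fx=.78,fy=.78))
o=manip.get_obs();print(o)
E
```

```text
scene coupler 0.84 [ 5.411e-01 -1.269e-01  5.000e-04] [274, 191]
scene coupler_axis 0.96 [ 0.5399 -0.1261  0.0019] [274, 191]
scene mist_grip 0.82 [0.5867 0.3042 0.0849] [154, 222]
scene mist_grip 0.72 [0.3664 0.221  0.0866] [214, 257]
scene mist_grip 0.55 [0.4928 0.3667 0.0853] [149, 252]
scene mist_nose 0.64 [0.4919 0.3633 0.0026] [155, 267]
scene mist_nose 0.59 [0.5849 0.3025 0.0075] [159, 237]
scene mist_nose 0.47 [3.692e-01 2.209e-01 1.000e-04] [215, 273]
scene jet_grip 0.68 [0.4582 0.1688 0.0963] [213, 227]
scene rack 0.93 [0.4724 0.2086 0.006 ] [202, 247]
[[-0.57, -0.6, 0.56, -0.27], [-0.82, 0.42, -0.39, 0.51], [-0.0, -0.68, -0.74, 1.11], [0.0, 0.0, 0.0, 1.0]]
side coupler_axis 0.91 [ 0.5398 -0.1274  0.0007] [235, 208]
side mist_grip 0.72 [0.5865 0.301  0.0859] [182, 267]
side mist_grip 0.63 [0.3655 0.2224 0.085 ] [287, 253]
side mist_grip 0.59 [0.5744 0.209  0.0823] [198, 244]
side mist_nose 0.97 [ 0.5798  0.2117 -0.0018] [197, 274]
side mist_nose 0.92 [0.3639 0.2164 0.0021] [286, 280]
side mist_nose 0.82 [0.5874 0.3066 0.0011] [184, 300]
side jet_grip 0.93 [0.4625 0.1694 0.0
[... 302 characters left out ...]
: array([-0.02259216,  0.33218887, -0.06469974,  1.46010326,  0.02159587,
        1.3499093 , -0.08854253]), 'joint_velocities': array([ 0.0011622 , -0.00049551,  0.00110143, -0.00178602,  0.00089437,
       -0.00066024,  0.00095033]), 'tau': array([ 3.60148115e-04, -6.25226426e+01,  4.91902779e-02, -3.91827321e+01,
        1.62724976e-02,  1.58520965e-03, -7.59064278e-05]), 'position': array([6.25001768e-01, 1.02753095e-05, 4.04742920e-01]), 'ee_rot': array([7.07123823e-01, 7.07089738e-01, 3.78317366e-05, 2.20315517e-05]), 'ft_force': array([ 0.12551567,  0.10503347, -0.54374798]), 'torque': array([ 0.00587016, -0.03496765,  0.01937879]), 'grasp_force': 0.0, 'grip_width': 1.001147533253544}
```

View pics/a.png

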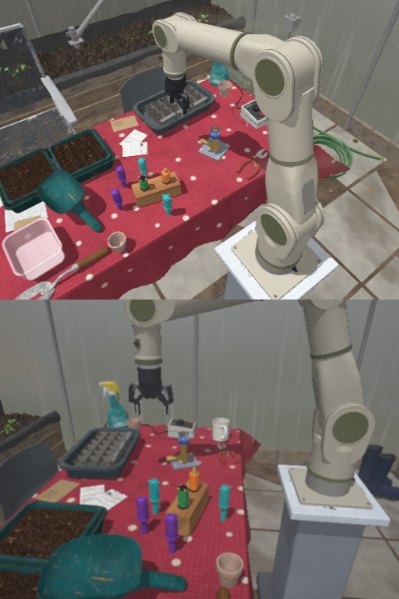

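The green head stands in the rack at scene (184,236). The orange jet is at (212,223). Look-alikes are the purple ones at (154,222) and (149,252) and the turquoise ones at (182,210) and (214,257), all standing on the table. The coupler is at (274,175). Next, a close crop of both areas.

```bash
python3 - <<'E'
from h import *
p=shot("scene");q=shot("side")
def c(p,x,y): return cv2.resize(p["color"][y:y+90,x:x+120,::-1],(396,297),interpolation=cv2.INTER_CUBIC)
cv2.imwrite("pics/b.png",np.vstack([np.hstack([c(p,150,185),c(p,215,130)]),np.hstack([c(q,175,195),c(q,175,140)])]))
# colour centroid triangulation
def rays(p,m):
    v,u=np.nonzero(m); d=np.array([(u.mean()-p["cx"])/p["fx"],(v.mean()-p["cy"])/p["fy"],1]); return p["C"][:3,3],p["C"][:3,:3]@d,(u.mean().round(1),v.mean().round(1),len(u))
for l in("mist_grip","jet_grip","coupler","rack"):
  for n,i in(("scene",p),("side",q)):
    for d in manip.look_for(i,l)[:5]: print(n,l,round(d["conf"],2),w(i,d["position"]).round(4),px(i,w(i,d["position"])))
E
```

```text
scene mist_grip 0.76 [0.4879 0.3692 0.0865] [148, 253]
scene mist_grip 0.73 [0.3551 0.2236 0.0913] [215, 260]
scene mist_grip 0.61 [0.5727 0.3071 0.0865] [155, 225]
scene mist_grip 0.6 [0.5644 0.2138 0.0884] [183, 213]
scene mist_grip 0.48 [0.4679 0.2603 0.1106] [184, 236]
side mist_grip 0.97 [0.5681 0.2197 0.0791] [200, 248]
side mist_grip 0.64 [0.4767 0.2691 0.1084] [235, 253]
side mist_grip 0.59 [0.5832 0.3089 0.0796] [183, 272]
side mist_grip 0.57 [0.364  0.2276 0.0797] [288, 256]
scene jet_grip 0.73 [0.4506 0.2192 0.0716] [200, 241]
scene jet_grip 0.62 [0.4547 0.1754 0.1108] [211, 225]
side jet_grip 0.71 [0.4593 0.1797 0.1017] [248, 234]
scene coupler 0.9 [ 0.5309 -0.1122  0.0111] [272, 192]
side coupler 0.59 [ 0.5377 -0.1131  0.0234] [235, 204]
scene rack 0.96 [0.4503 0.2185 0.0694] [201, 241]
side rack 0.76 [0.4599 0.2615 0.0638] [244, 268]
```

View pics/b.png

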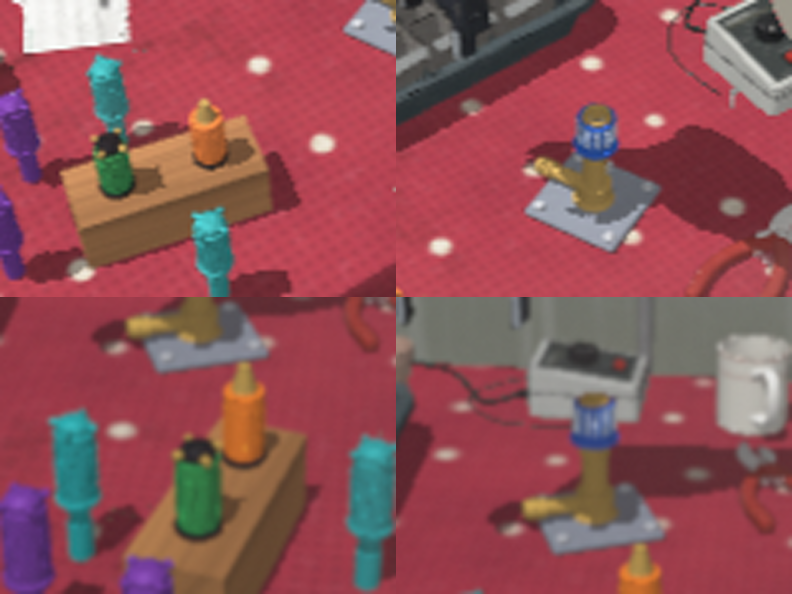

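The crop shows the green head with its brass nozzles in the left hole and the orange jet in the right hole, both in the rack. The empty coupler's blue sleeve is forward, with its rim at about scene (276,163) and side (235,170). I'll move over the coupler and measure with the wrist camera.

Request:
move_arm(
  plan=[0,0,0,-0.06,-0.04,0,0.085,0,0,0,-0.127,-0.085,0,0.085,0,0,0,-0.127,-0.085,0,0.085,0,0,0,-0.127,-0.085,0,0.085,0,0,0,-0.127,-0.085,0,0.085],
)

```text
clock: 2.08
position: [0.5404, -0.126, 0.4048]
ee_rot: [0.707, 0.707, 0.0, -0.0]
ft_force: [-0.1, 0.3, -1.3]
grip_width: 0.995
grasp_force: 0.0
```

```bash
cat >> h.py <<'E'
def blue(p):
    h=cv2.cvtColor(p["color"],cv2.COLOR_RGB2HSV); return ((h[...,0]>105)&(h[...,0]<128)&(h[...,1]>140)&(h[...,2]>60)).astype(np.uint8)
def ray(p,u,v):
    if "cam_to_world" in p: d=np.array([(u-p["cx"])/p["fx"],(v-p["cy"])/p["fy"],1])
    else:
        x,y=(u-p["cx"])/p["fx"],(v-p["cy"])/p["fy"]; r=np.hypot(x,y)+1e-9; d=np.array([np.sin(r)*x/r,np.sin(r)*y/r,np.cos(r)])
    return p["C"][:3,3],p["C"][:3,:3]@d
def at(p,u,v,z):
    o,d=ray(p,u,v); return o+d*(z-o[2])/d[2]
def proj(p,X):
    c=(np.linalg.inv(p["C"])@np.append(X,1))[:3]
    if "cam_to_world" in p: return p["cx"]+p["fx"]*c[0]/c[2],p["cy"]+p["fy"]*c[1]/c[2]
    r=np.hypot(c[0],c[1]); t=np.arctan2(r,c[2]); return p["cx"]+p["fx"]*t*c[0]/r,p["cy"]+p["fy"]*t*c[1]/r
E
python3 - <<'E'
from h import *
print(tcp().round(4).tolist())
p=shot("wrist"); print(np.array(p["mount"]).round(3).tolist(),p["fx"],p["cx"],p["cy"]); save(p,"c.png")
for l in("coupler","coupler_axis"):
    for d in manip.tip_of(p,l)[:2]: print(l,d["conf"],w(p,d["position"]).round(4))
for n in("scene","side"):
    q=shot(n); _,_,st,_=cv2.connectedComponentsWithStats(blue(q)); print(n,[s.tolist() for s in st[1:] if s[4]>40])
    for z in(.127,.137,.147,.157):print(z,np.round(proj(q,[.54,-.127,z]),1),np.round(proj(q,[.54,-.127,z-.044]),1))
    for d in manip.tip_of(q,"coupler_axis")[:1]: print(d["conf"],w(q,d["position"]).round(4))
E
```

```text
[[-0.0011, 1.0, 0.0005, 0.5404], [1.0, 0.0011, 0.0005, -0.126], [0.0005, 0.0005, -1.0, 0.4048], [0.0, 0.0, 0.0, 1.0]]
[[-0.0, -0.955, -0.297, 0.075], [1.0, -0.0, -0.0, 0.0], [0.0, -0.297, 0.955, 0.031], [0.0, 0.0, 0.0, 1.0]] 297.3186396354542 250.86403222861267 194.1249638711481
coupler 0.58 [ 0.5378 -0.1294  0.0047]
coupler_axis 0.66 [ 5.387e-01 -1.274e-01 -1.000e-04]
scene []
0.127 [275.  165.5] [274.6 174.8]
0.137 [275.  163.4] [274.7 172.7]
0.147 [275.1 161.2] [274.7 170.7]
0.157 [275.2 159. ] [274.8 168.5]
0.85 [ 0.5443 -0.1265  0.0013]
side []
0.127 [234.2 172.1] [234.3 185.1]
0.137 [234.1 169.1] [234.3 182.2]
0.147 [234.1 166.1] [234.3 179.2]
0.157 [234.1 163.1] [234.2 176.3]
0.66 [ 0.5406 -0.1262  0.0014]
```

View pics/c.png

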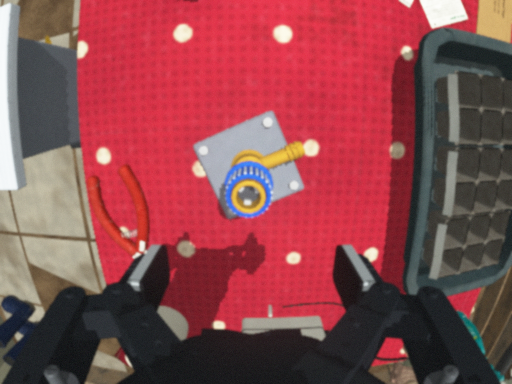

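The wrist view shows the coupler from above, with the mouth centred near (249,196). I'll zoom in on the rim in all three views.

```bash
python3 - <<'E'
from h import *
ps={n:shot(n) for n in("wrist","scene","side")}
B={"wrist":(219,166),"scene":(259,149),"side":(218,160)}; S={"wrist":(60,6),"scene":(32,11),"side":(32,11)}
out=[]
for n,p in ps.items():
    x,y=B[n];s,k=S[n]; c=p["color"][y:y+s,x:x+s]
    print(n, cv2.cvtColor(c,cv2.COLOR_RGB2HSV)[s//2,s//2])
    im=cv2.resize(c[:,:,::-1],None,fx=k,fy=k,interpolation=cv2.INTER_NEAREST); out.append(cv2.resize(im,(360,360))[:, :266] if 0 else cv2.resize(im,(264,264),interpolation=cv2.INTER_NEAREST))
cv2.imwrite("pics/d.png",np.hstack(out))
E
```

```text
wrist [120   7 111]
scene [ 19 122 130]
side [112 106 175]
```

View pics/d.png

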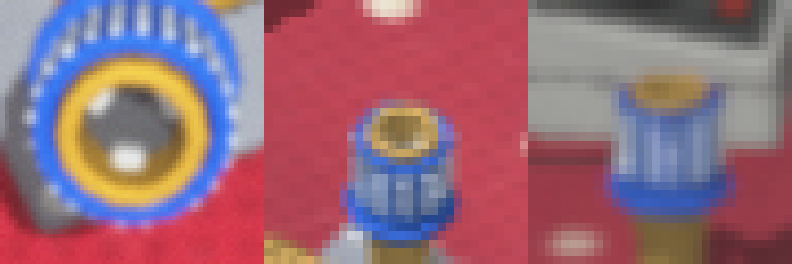

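Rim centres read as wrist (248.5,195.3), scene (275.5,164.3) and side (234.7,170.7).

```bash
python3 - <<'E'
from h import *
from scipy.optimize import least_squares
P=[(shot("wrist"),248.5,195.3),(shot("scene"),275.5,164.3),(shot("side"),234.7,170.7)]
def res(X,S=P):
    r=[]
    for p,u,v in S:
        o,d=ray(p,u,v); d=d/np.linalg.norm(d); e=X-o; r+=list(e-d*(e@d))
    return r
for S in(P,P[1:],P[::2],P[:2]):
    s=least_squares(res,[.54,-.127,.14],args=(S,)); print(s.x.round(4),np.abs(s.fun).max().round(4))
print([at(P[0][0],248.5,195.3,z).round(4).tolist() for z in(.127,.135,.145)])
E
```

```text
[ 0.5386 -0.1279  0.1322] 0.0006
[ 0.539  -0.1286  0.1318] 0.0005
[ 0.5384 -0.1278  0.1316] 0.0
[ 0.5383 -0.1274  0.1337] 0.0003
[[0.5383, -0.1292, 0.127], [0.5384, -0.1267, 0.135], [0.5385, -0.1236, 0.145]]
```

Request:
move_arm(
  plan=[0,0,0,-0.0017,-0.0018,0.05,0.07,0,0,0,-0.0017,-0.0018,0.1,0.07,0,0,0,-0.0017,-0.0018,0.13,0.07,0,0,0,-0.0017,-0.0018,0.135,0.06,0,0,0,-0.0017,-0.0018,0.135,0.05,0,0,0,-0.0017,-0.0018,0.135,0.035,0,0,0,-0.0017,-0.0018,0.135,0.03,0,0,0,-0.0017,-0.0018,0.135,0.03,0,0,0,-0.0017,-0.0018,0.135,0.03],
  squeeze=35,
)

```text
clock: 3.85
position: [0.5382, -0.1288, 0.2701]
ee_rot: [0.707, 0.707, 0.0, 0.0]
ft_force: [-4.5, 0.1, 3.5]
grip_width: 0.463
grasp_force: 34.9
```

Request:
move_arm(
  plan=[0,0,0,0,0,0.004,0.03,0,0,0,0,0,0.008,0.03,0,0,0,0,0,0.011,0.03,0,0,0,0,0,0.0125,0.03,0,0,0,0,0,0.0125,0.03],
)

```text
clock: 4.47
position: [0.5383, -0.1289, 0.2594]
ee_rot: [0.707, 0.707, 0.0, 0.0]
ft_force: [-14.5, 1.9, 26.6]
grip_width: 0.465
grasp_force: 37.0
```

Request:
move_arm(
  plan=[0,0,0,0,0,0,0.05,0,0,0,0,0,0,0.06,0,0,0,0,0,0,0.07,0,0,0,0,0,-0.04,0.07,0,0,0,0,0,-0.1,0.07,0,0,0,0,0,-0.147,0.085,0,0,0,0,0,-0.147,0.085,0,0,0,0,0,-0.147,0.085],
)

```text
clock: 5.48
position: [0.5381, -0.1286, 0.4033]
ee_rot: [0.707, 0.707, -0.0, -0.0]
ft_force: [-0.5, 0.8, -0.8]
grip_width: 0.995
grasp_force: 0.0
```

```bash
python3 - <<'E'
from h import *
ps={n:shot(n) for n in("wrist","scene","side")}
B={"wrist":(219,166),"scene":(259,149),"side":(218,160)}; S={"wrist":(60,6),"scene":(32,11),"side":(32,11)}
cv2.imwrite("pics/e.png",np.hstack([cv2.resize(p["color"][B[n][1]:B[n][1]+S[n][0],B[n][0]:B[n][0]+S[n][0],::-1],(264,264),interpolation=cv2.INTER_NEAREST) for n,p in ps.items()]))
print(manip.get_obs()["position"])
E
```

```text
[ 0.53799573 -0.12859466  0.40267417]
```

View pics/e.png

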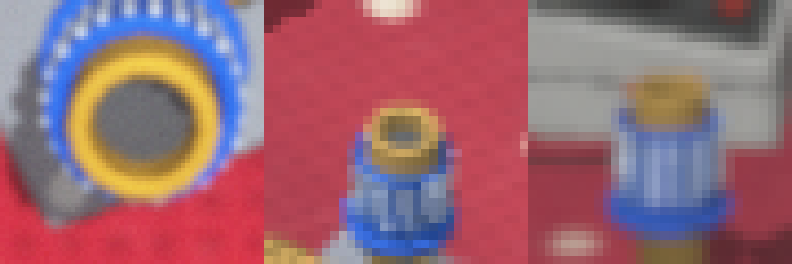

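The sleeve stays back: brass now shows above it in all three views. I'll go over to the rack.

Request:
move_arm(
  plan=[0,0,0,0.055,-0.008,0,0.06,0,0,0,0.11,-0.016,0,0.06,0,0,0,0.165,-0.024,0,0.06,0,0,0,0.22,-0.032,0,0.06,0,0,0,0.275,-0.04,0,0.06,0,0,0,0.33,-0.047,0,0.06,0,0,0,0.365,-0.053,0,0.06,0,0,0,0.381,-0.055,0,0.06,0,0,0,0.381,-0.055,0,0.06,0,0,0,0.381,-0.055,0,0.06],
)

```text
clock: 6.88
position: [0.4839, 0.2505, 0.404]
ee_rot: [0.708, 0.706, -0.0, 0.0]
ft_force: [-0.0, -0.7, -1.3]
grip_width: 0.702
grasp_force: 0.0
```

```bash
python3 - <<'E'
from h import *
print(tcp()[:3,3].round(4))
p=shot("wrist"); save(p,"f.png")
h=cv2.cvtColor(p["color"],cv2.COLOR_RGB2HSV); m=((h[...,0]>45)&(h[...,0]<78)&(h[...,1]>110)&(h[...,2]>40)).astype(np.uint8)
_,_,st,c=cv2.connectedComponentsWithStats(m)
for s,k in zip(st[1:],c[1:]):
    if s[4]>60: print(s,k.round(1),at(p,*k,.1).round(4))
for l in("mist_grip","jet_grip","rack"):
    for d in manip.tip_of(p,l)[:5]: print(l,round(d["conf"],2),w(p,d["position"]).round(4),np.round(proj(p,w(p,d["position"]))))
E
```

```text
[0.4839 0.2505 0.404 ]
[233 160  29  18 338] [248.5 168.5] [0.482  0.2659 0.1   ]
mist_grip 0.94 [0.3598 0.218  0.0842] [137. 210.]
mist_grip 0.91 [0.5746 0.213  0.0863] [336. 215.]
mist_grip 0.84 [0.4917 0.3641 0.0841] [258.  65.]
mist_grip 0.59 [0.5809 0.3033 0.0876] [348. 130.]
jet_grip 0.7 [0.4643 0.1675 0.0971] [232. 259.]
rack 0.72 [ 0.4719  0.2144 -0.0007] [242. 190.]
```

View pics/f.png

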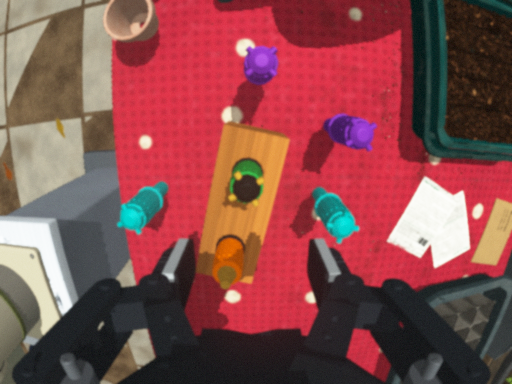

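The wrist view shows the green head's black top at about (247,187) in the rack, the orange jet at (229,262), and the look-alikes outside the rack. Rack top corners are at (228,124), (289,138), (200,275) and (250,282).

```bash
python3 - <<'E'
from h import *
p=shot("wrist")
print(at(p,247,187,.131).round(4))
for c in((228,124),(289,138),(200,275),(250,282)): print(at(p,*c,.066).round(4))
hs=cv2.cvtColor(p["color"],cv2.COLOR_RGB2HSV)
k=(hs[...,2]<60).astype(np.uint8); k[:165]=0;k[210:]=0;k[:,:225]=0;k[:,270:]=0
v,u=np.nonzero(k); print("black",u.mean(),v.mean(),len(u),at(p,u.mean(),v.mean(),.132).round(4))
b=((hs[...,0]>18)&(hs[...,0]<32)&(hs[...,1]>140)&(hs[...,2]>140)).astype(np.uint8); b[:165]=0;b[215:]=0;b[:,:225]=0;b[:,275:]=0
_,_,st,c=cv2.connectedComponentsWithStats(b); print([(s[4],q.round(1).tolist(),at(p,*q,.13).round(4).tolist()) for s,q in zip(st[1:],c[1:])])
E
```

```text
[0.4807 0.2575 0.131 ]
[0.4606 0.3066 0.066 ]
[0.5238 0.2921 0.066 ]
[0.4211 0.1269 0.066 ]
[0.4826 0.1175 0.066 ]
black 245.99692307692308 190.60615384615386 325 [0.4799 0.2546 0.132 ]
[(np.int32(47), [237.7, 176.2], [0.4729, 0.2667, 0.13]), (np.int32(106), [258.8, 191.2], [0.4908, 0.2535, 0.13]), (np.int32(45), [232.2, 197.9], [0.4679, 0.2475, 0.13])]
```

Request:
move_arm(
  plan=[0,0,0,0.0043,-0.003,0.05,0.06,0,0,0,0.0043,-0.003,0.1,0.06,0,0,0,0.0043,-0.003,0.14,0.06,0,0,0,0.0043,-0.003,0.149,0.055,0,0,0,0.0043,-0.003,0.149,0.05,0,0,0,0.0043,-0.003,0.149,0.04,0,0,0,0.0043,-0.003,0.149,0.02,0,0,0,0.0043,-0.003,0.149,0.02,0,0,0,0.0043,-0.003,0.149,0.02,0,0,0,0.0043,-0.003,0.149,0.02],
  squeeze=60,
)

```text
clock: 8.38
position: [0.4807, 0.257, 0.2571]
ee_rot: [0.707, 0.707, 0.001, 0.001]
ft_force: [-1.4, -1.1, 5.9]
grip_width: 0.335
grasp_force: 58.7
```

Request:
move_arm(
  plan=[0,0,0,0,0,-0.02,0.02,0,0,0,0,0,-0.06,0.02,0,0,0,0,0,-0.11,0.02,0,0,0,0,0,-0.165,0.02,0,0,0,0,0,-0.165,0.02,0,0,0,0,0,-0.165,0.02],
)

```text
clock: 9.12
position: [0.48, 0.2565, 0.4203]
ee_rot: [0.707, 0.707, 0.0, 0.0]
ft_force: [-0.3, -0.2, -1.5]
grip_width: 0.337
grasp_force: 59.4
```

```bash
python3 - <<'E'
from h import *
o=manip.get_obs(); print(o["position"],o["grip_width"],o["ft_force"])
out=[]
for n in("scene","side"):
    p=shot(n)
    u,v=map(int,proj(p,[.48,.256,.23])); out.append(cv2.resize(p["color"][v-45:v+45,u-60:u+60,::-1],(396,297),interpolation=cv2.INTER_CUBIC)); print(u,v)
    for l in("mist_grip","mist_nose","jet_grip"):
        for d in manip.tip_of(p,l)[:5]: print(n,l,round(d["conf"],2),w(p,d["position"]).round(4))
cv2.imwrite("pics/g.png",np.hstack(out))
E
```

```text
[0.48002435 0.25648082 0.42030413] 0.3367848050561839 [-0.30375017 -0.16374643 -1.46289809]
177 205
scene mist_grip 0.69 [0.5841 0.3026 0.0848]
scene mist_grip 0.63 [0.4941 0.3661 0.0843]
scene mist_grip 0.62 [0.5781 0.2058 0.0823]
scene mist_grip 0.51 [0.3668 0.223  0.0879]
scene mist_grip 0.48 [0.479  0.2533 0.2585]
scene mist_nose 0.7 [ 0.3691  0.2198 -0.0014]
scene mist_nose 0.66 [0.4942 0.3631 0.0025]
scene mist_nose 0.53 [0.481  0.2582 0.1759]
scene mist_nose 0.51 [0.576  0.2146 0.0018]
scene mist_nose 0.48 [0.5841 0.2997 0.0055]
scene jet_grip 0.72 [0.463  0.1662 0.0999]
234 199
side mist_grip 0.86 [0.4786 0.2588 0.2629]
side mist_grip 0.83 [0.3647 0.2209 0.0818]
side mist_grip 0.75 [0.495  0.3645 0.0819]
side mist_grip 0.73 [0.5877 0.2998 0.0874]
side mist_grip 0.56 [0.5745 0.21   0.0853]
side mist_nose 0.97 [0.4958 0.365  0.001 ]
side mist_nose 0.77 [0.4802 0.2538 0.1803]
side mist_nose 0.64 [ 0.5742  0.2118 -0.0022]
side mist_nose 0.63 [0.5859 0.3044 0.0031]
side mist_nose 0.6 [0.3647 0.2197 0.0008]
side jet_grip 0.66 [0.4665 0.1679 0.0971]
```

View pics/g.png

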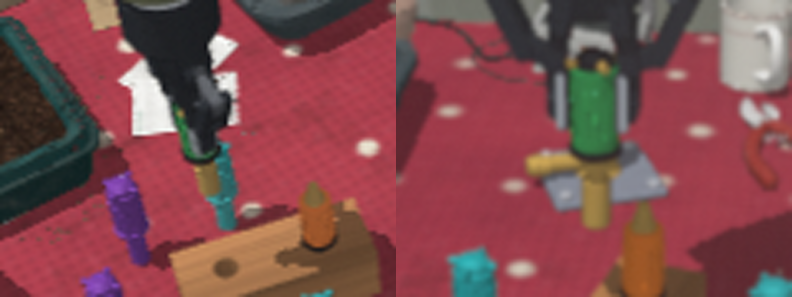

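The head is held upright. The jet and the look-alikes are undisturbed. Over to the coupler.

Request:
move_arm(
  plan=[0,0,0,-0.03,0.005,0,0.02,0,0,0,-0.08,0.012,0,0.02,0,0,0,-0.135,0.02,0,0.02,0,0,0,-0.19,0.029,0,0.02,0,0,0,-0.245,0.037,0,0.02,0,0,0,-0.3,0.045,0,0.02,0,0,0,-0.345,0.053,0,0.02,0,0,0,-0.375,0.057,0,0.02,0,0,0,-0.384,0.0586,0.015,0.02,0,0,0,-0.384,0.0586,0.03,0.02,0,0,0,-0.384,0.0586,0.03,0.02,0,0,0,-0.384,0.0586,0.03,0.02],
)

```text
clock: 11.02
position: [0.5389, -0.1262, 0.3904]
ee_rot: [0.706, 0.708, 0.0, -0.0]
ft_force: [-0.6, 0.2, -1.2]
grip_width: 0.336
grasp_force: 59.4
```

```bash
python3 - <<'E'
from h import *
o=manip.get_obs(); print(o["position"],o["grip_width"],o["ft_force"])
out=[]
for n in("scene","side"):
    p=shot(n)
    u,v=map(round,proj(p,[.5386,-.1277,.15])); out.append(cv2.resize(p["color"][v-30:v+30,u-30:u+30,::-1],(390,390),interpolation=cv2.INTER_CUBIC)); print(u,v)
    for l in("mist_grip","mist_nose","coupler_axis"):
        for d in manip.tip_of(p,l)[:6]:
            x=w(p,d["position"])
            if x[1]<0: print(n,l,round(d["conf"],2),x.round(4))
    for z in (.247,.142,.132): print(z,np.round(proj(p,[.5386,-.1277,z]),2))
cv2.imwrite("pics/i.png",np.hstack(out))
E
```

```text
[ 0.53893389 -0.12618707  0.39036321] 0.3359279758603422 [-0.58191238  0.21273893 -1.16087266]
276 161
scene mist_grip 0.49 [ 0.5388 -0.1296  0.2291]
scene mist_nose 0.7 [ 0.5409 -0.1261  0.1446]
scene coupler_axis 0.6 [ 0.5393 -0.1274  0.0012]
0.247 [276.5  138.11]
0.142 [275.5  162.43]
0.132 [275.41 164.61]
235 165
side mist_grip 0.86 [ 0.5414 -0.1255  0.2336]
side mist_nose 0.52 [ 0.5405 -0.1302  0.1479]
side coupler_axis 0.59 [ 0.5397 -0.1271  0.0017]
0.247 [234.23 134.58]
0.142 [234.61 167.58]
0.132 [234.64 170.58]
```

View pics/i.png

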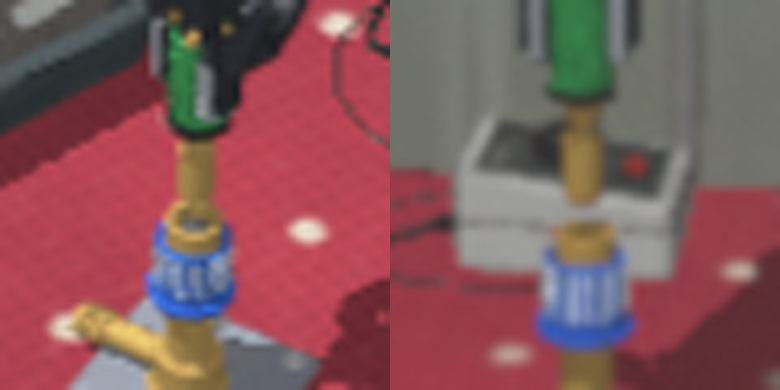

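The plug axis lines up with the mouth in both views, within about 1 mm, and the nose is about 15 mm above the rim. I'll enter gently.

Request:
move_arm(
  plan=[0,0,0,0,-0.0006,0.006,0.02,0,0,0,0,-0.0006,0.011,0.02,0,0,0,0,-0.0006,0.014,0.02,0,0,0,0,-0.0006,0.017,0.02,0,0,0,0,-0.0006,0.02,0.02,0,0,0,0,-0.0006,0.022,0.02,0,0,0,0,-0.0006,0.022,0.02],
)

```text
clock: 12.3
position: [0.5383, -0.1271, 0.368]
ee_rot: [0.707, 0.707, 0.0, -0.0]
ft_force: [0.9, 2.7, -2.6]
grip_width: 0.339
grasp_force: 59.2
```

Request:
move_arm(
  plan=[0,0,0,0.0008,0,0.003,0.02,0,0,0,0.0008,0,0.006,0.02,0,0,0,0.0008,0,0.009,0.02,0,0,0,0.0008,0,0.012,0.02,0,0,0,0.0008,0,0.015,0.02,0,0,0,0.0008,0,0.015,0.02],
)

```text
clock: 13.05
position: [0.5385, -0.1263, 0.3538]
ee_rot: [0.707, 0.707, 0.001, 0.0]
ft_force: [-0.8, 3.0, 3.8]
grip_width: 0.335
grasp_force: 59.8
```

Request:
move_arm(
  plan=[0,0,0,0.0005,0,0.003,0.02,0,0,0,0.0005,0,0.006,0.02,0,0,0,0.0005,0,0.009,0.02,0,0,0,0.0005,0,0.012,0.02,0,0,0,0.0005,0,0.015,0.02,0,0,0,0.0005,0,0.018,0.02,0,0,0,0.0005,0,0.02,0.02,0,0,0,0.0005,0,0.02,0.02],
)

```text
clock: 14.05
position: [0.5384, -0.126, 0.3338]
ee_rot: [0.707, 0.707, 0.0, 0.0]
ft_force: [-1.1, 3.0, 5.6]
grip_width: 0.337
grasp_force: 59.9
```

Request:
move_arm(
  plan=[0,0,0,0,0,0.0015,0.02,0,0,0,0,0,0.003,0.02,0,0,0,0,0,0.0045,0.02,0,0,0,0,0,0.006,0.02,0,0,0,0,0,0.006,0.02],
)

```text
clock: 14.68
position: [0.5384, -0.126, 0.3278]
ee_rot: [0.707, 0.707, 0.0, 0.0]
ft_force: [0.1, 3.6, 4.5]
grip_width: 0.342
grasp_force: 59.8
```

Request:
move_arm(
  plan=[0,0,0,0,0,0.001,0.02,0,0,0,0,0,0.002,0.02,0,0,0,0,0,0.003,0.02,0,0,0,0,0,0.003,0.02],
)

```text
clock: 15.18
position: [0.5384, -0.1263, 0.3247]
ee_rot: [0.707, 0.707, 0.0, 0.0]
ft_force: [-0.3, 1.4, 7.2]
grip_width: 0.341
grasp_force: 60.4
```

Request:
move_arm(
  plan=[0,0,0,0,0,0.001,0.02,0,0,0,0,0,0.002,0.02,0,0,0,0,0,0.002,0.02],
)

```text
clock: 15.55
position: [0.5383, -0.1263, 0.3246]
ee_rot: [0.707, 0.707, 0.0, 0.001]
ft_force: [-7.7, 2.7, 22.8]
grip_width: 0.336
grasp_force: 61.9
```

```bash
python3 - <<'E'
from h import *
out=[]
for n in("scene","side"):
    p=shot(n)
    u,v=map(round,proj(p,[.5386,-.1277,.135])); out.append(cv2.resize(p["color"][v-30:v+30,u-30:u+30,::-1],(390,390),interpolation=cv2.INTER_CUBIC))
    for d in manip.tip_of(p,"mist_grip")[:6]:
        x=w(p,d["position"])
        if x[1]<0: print(x.round(4))
cv2.imwrite("pics/j.png",np.hstack(out)); o=manip.get_obs(); print(o["position"],o["ft_force"])
E
```

```text
[ 0.5377 -0.1272  0.1663]
[ 0.3929 -0.3761  0.0509]
[ 0.53834188 -0.12632295  0.32459098] [-7.48121152  3.10611103 23.04665221]
```

View pics/j.png

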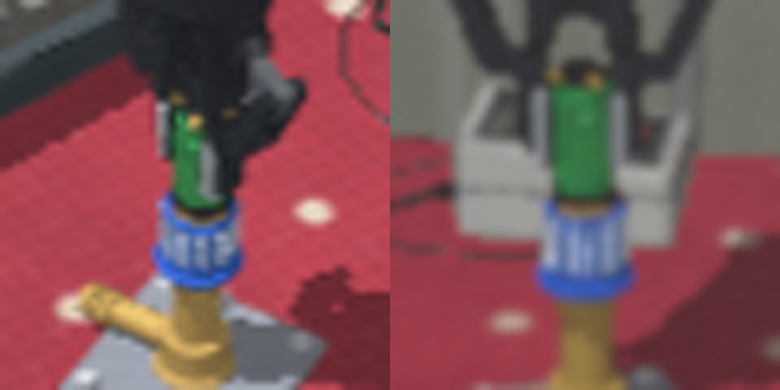

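Hard stop reached at 23 N. The sleeve has sprung up to just under the collar. I'll unload, let go and withdraw.

Request:
move_arm(
  plan=[0,0,0,0,0,-0.002,0.02,0,0,0,0,0,-0.002,0.04,0,0,0,0,0,-0.002,0.06,0,0,0,0,0,-0.002,0.07,0,0,0,0,0,-0.002,0.07,0,0,0,0,0,-0.04,0.07,0,0,0,0,0,-0.09,0.07,0,0,0,0,0,-0.12,0.07,0,0,0,0,0,-0.12,0.07,0,0,0,0,0,-0.12,0.07],
)

```text
clock: 17.0
position: [0.5381, -0.1261, 0.4414]
ee_rot: [0.707, 0.707, -0.0, -0.0]
ft_force: [-0.5, 0.0, 0.2]
grip_width: 0.816
grasp_force: 0.0
```

```bash
python3 - <<'E'
from h import *
out=[]
for n in("scene","side"):
    p=shot(n)
    u,v=map(round,proj(p,[.5386,-.1277,.15])); out.append(cv2.resize(p["color"][v-30:v+30,u-30:u+30,::-1],(390,390),interpolation=cv2.INTER_CUBIC))
    for l in("mist_grip","jet_grip"):
      for d in manip.tip_of(p,l)[:6]:
        x=w(p,d["position"])
        if x[1]<0 or l[0]=="j": print(l,x.round(4))
cv2.imwrite("pics/k.png",np.hstack(out)); o=manip.get_obs(); print(o["position"],o["ft_force"])
E
```

```text
mist_grip [ 0.5372 -0.1291  0.1678]
jet_grip [0.4605 0.1647 0.0998]
mist_grip [ 0.5423 -0.1262  0.1727]
jet_grip [0.4622 0.1704 0.101 ]
[ 0.53817401 -0.12608638  0.44158525] [-0.29445132 -0.47941965  0.76413674]
```

View pics/k.png

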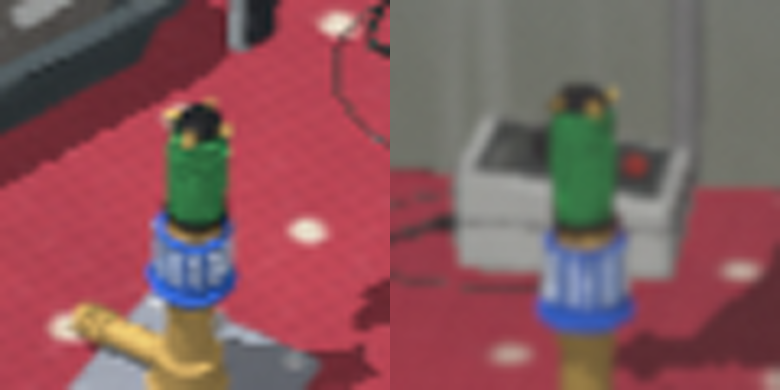

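The head stands upright and home with the sleeve up. The gripper is clear of it and the jet is still in its hole.

```bash
python3 -c "
from workcell import manip
print(manip.hand_in())"
```

```text
the job is handed in; nothing more can be done
None
```

I handed the job in: the green mist head is fully home and upright in the coupler, the blue sleeve has sprung up to lock it, and the gripper is clear; the hand-in returned no verdict.

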